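Hold the long cuvette in the photometer's light path

TASK

Pull the oblong cuvette (not the square one) straight up out of its holder, gripping it by its two broad frosted faces only, never by the clear windows on its narrow sides or by its stopper. Carry it to the open photometer and hold it still and upright between the two lens barrels, midway and centred on the beam, its clear windows facing the lenses squarely and the beam crossing the middle of the windows' lower half. Touch the photometer with nothing, leave the square cuvette and the other things alone, and finish while still holding the cuvette there: do not put it down or let go.

Things in the scene. Friction and masses are not known exactly. Their poses are not given: they have to be found in the camera images.
- cell: Oblong cuvette, loose, about 45 g: 24 (x, along the light) x 14 (y) x 80 mm tall, plus a white 5 mm stopper on top. Origin at the centre of its underside, z up. The two broad faces, across y, 14 mm apart, are frosted: grip these. The narrow ends, across x, are clear windows. It starts upright in its holder, foot 5 mm above the worktop, 55 mm standing out. A half turn makes no difference.
- cell_clear: The parts of the oblong cuvette that must not be gripped: the two clear windows (10 mm wide in y, outer faces at x = +-12 mm, full height, standing 1 mm proud of the frosted plates) and the white stopper (18 x 8 x 5 mm, on top, from 80 to 85 mm). Fixed to cell, same origin and axes.
- cell_mid (a point): Point on the oblong cuvette's axis 23 mm above its underside: the middle of the windows' lower half, where the beam should cross. Same axes as cell.
- holder: Aluminium block 56 x 46 x 30 mm (x, y, z), fixed, that holds the oblong cuvette in a slot 25 mm deep with about 1 mm play on each side. Origin at the centre of its underside on the worktop; the slot's long side is its x. Only its slot tells it from the square cuvette's block.
- photometer: Open photometer, fixed: base plate 170 x 64 mm, top 12 mm above the worktop; two white housings 46 mm wide, 94 mm high (fins on one to 99 mm), 80 mm apart, each with a black lens barrel of 24 mm diameter; the barrels face each other over a 50 mm gap. Origin on the worktop under its centre, x along the beam, z up.
- beam_mid (a point): Middle of the gap on the light beam, 75 mm above the worktop, 25 mm from each lens barrel. x along the beam, y across it, z up.
- square_cell: The square cuvette, loose, to be left alone: 14 x 14 x 80 mm plus stopper, upright in a block like the other's. Origin at the centre of its underside.
- vial: Bystander: glass vial with a white cap, 24 mm diameter, 56 mm high, loose. Origin at the centre of its underside.
- front_vial: Bystander: glass vial with a black cap, 24 mm diameter, 56 mm high, loose, near the front edge. Origin at the centre of its underside.
There are look-alikes about, which are no part of the job. What is shaped like the cell but black or blue is not meant.

How it is judged:
On the way:
1. the oblong cuvette, gripped by the fingers, is lifted clear of its holder (contact force between the fingers and cell above 1 N and z of cell in the frame of holder above 0.035 m), for 0.2 s.
At the end, for the whole second after the job is handed in: The fingers still hold the oblong cuvette, still (under 20 mm/s), upright (within 0.12 rad), carried by nothing else; its beam point lies within 8 mm of the middle of the gap along the beam, 5 mm across it and 15 mm in height, and its windows face the lenses within 0.14 rad (contact force between the fingers and cell above 1 N and x of cell_mid in the frame of beam_mid between -0.008 and 0.008 m and y of cell_mid in the frame of beam_mid between -0.005 and 0.005 m and z of cell_mid in the frame of beam_mid between -0.015 and 0.015 m and angle between the x axis of cell and the x axis of beam_mid, either way round below 0.14 rad and angle between cell's own z axis and vertical below 0.12 rad and contact force between cell and photometer below 0.3 N and linear speed of cell below 0.02 m/s and contact force between the fingers and cell_clear below 0.5 N); the arm keeps its last pose, push and grip.
It fails at once if the fingers press on the clear windows or the stopper (over 1 N) (contact force between the fingers and cell_clear above 1 N).
It fails at once if the photometer is touched by the cuvette or the robot (over 1 N) (contact force between any of cell, the fingers, the arm and photometer above 1 N).
It fails at once if the square cuvette is moved by more than 10 mm (distance of square_cell from where it was at the start of the episode above 0.01 m).
It fails at once if one of the vials is moved by more than 20 mm (distance of any of vial, front_vial from where it was at the start of the episode above 0.02 m).
It also fails if it takes over 42 s, if anything falls off the work surface, if the arm or the gripper's body presses on something with over 40 N, if the wrist force passes 120 N, or if a joint passes its speed limit or range.

ROBOT

A 6-joint arm with a two-finger parallel gripper is mounted at the origin on a cart in front of the work surface, level with it; the furniture and walls round the work are solid. World frame = base frame: x ahead of the robot, y to its left, z up, the work surface at z = 0. Lengths are in m, angles in rad, forces in N, time in s.
With the tool pointing down it reaches from about 0.35 to 0.975 m from the base axis. Payload 4.9 kg.
Tool frame: the origin (TCP) lies on the mounting face of the last link; the fingertips stand 173 mm ahead of it and the grasp point (between the pads) lies 155 mm ahead of it; z points along the fingers, y is the line along which they close (so a half turn about z gives the same grasp; the last joint's range is limited). The gripper opens to 85 mm and grips with 20 to 120 N. Pads are 22 mm wide; open, the fingers measure 114 mm over their backs; the gripper's body (76 mm by 85 mm) begins 54 mm behind the grasp point. The pads swing forward as they close: fully open they stand 13 mm farther back than shut.
Start: joints at [-1.467, 0.053, 1.613, -0, 1.476, -0.119], TCP at [0.138, -0.61, 0.405] pointing down, gripper open.
Joint ranges: [-3.01, 3.01], [-1.01, 2.22], [0.06, 2.58], [-1.02, 4.17], [0.09, 2.62], [-3.14, 3.14]. Speed limits (rad/s): [2.57, 2.57, 3.14, 3.14, 3.14, 3.14].

INTERFACE

Orientations are given as a rotation vector (axis times angle).
In Python, from station import monitor, eyes, finish_job gives the robot as it stands. The module is installed in compiled form; this text tells all that it offers.
- The arm moves only by the tool step_arm, never from a script. Its argument "commands" is a list of rows, each a list of 3 entries, a list of its own where there are three numbers: the opening in per cent of the stroke, from 0 (shut) to 100 (fully open), then the shift along the tool's x, y, z in mm, then the turn about the tool's z in degrees. In form: [[hand, [x, y, z], yaw], ...]. A call has 1 to 12 rows; each row is the pose to reach, as a shift and turn from the pose commanded when the call began, along the tool's axes at that moment; what a row does not reach only later rows make up. A row lasts 1/8 s, in which the tool goes at most 62.5 mm and 10.7 degrees, less where a joint would pass 70% of its speed; a pose out of reach is approached as far as the arm can. A call with a gripper value outside its range is refused whole. The fingers move at their own pace and stop on an object; "squeeze" is the grip in N (left out, the last holds). Time passes only in rows, so rows that repeat a pose let the fingers close. It gives the time, the measured TCP pose, the force, the opening and the grip force at its end, in the units of the state.
- monitor.get_obs(): the state, without advancing time (a new reading comes with each control period).
- eyes.get_image(name): name is "scene" or "top" or "wrist"; returns the picture (384x512x3 uint8, red, green, blue); there is no depth.
- eyes.camera_info(name): a dict with "camera_matrix" (3x3 intrinsics, pixels), "extrinsics" (4x4, takes a point from camera to world coordinates). Camera axes: x right, y down, z forward; pixel columns grow to the right and rows downward; lengths in m; the calibration is good to about 2 mm. The wrist camera is an equidistant fisheye: a pixel r from the principal point sees the ray r / f radians off the axis. A picture is of the moment at which its call begins: read the wrist's pose just before it. camera_info takes no time and is no camera call; for the wrist camera it gives the pose at the moment of the call.
- finish_job(): hands the job in; it is judged then, once.
The state is a dict: "t": time; "q": joint angles; "dq": joint speeds; "effort": joint torques, N m; "tool_pos": TCP position; "tool_rot": TCP orientation; "contact_force": force on the tool from outside, world axes, zero at the start; "wrist_torque": the same for the moment, N m; "opening": finger opening in m; "grip_force": force on a finger pad.
Only numpy, scipy, OpenCV 4.12 (cv2) and the standard library are available. Lean on these libraries where they do the work, as an engineer would, in place of code of your own. Each camera call takes 0.05 s, during which the arm holds its last target. There are 200 camera calls.

## Working session

There is one attempt and no reset: what is moved stays moved. The work goes in short steps, Python scripts to look and compute and a tool call to move; the robot and the scene stay as the last step left them, time stands still between calls to the robot, and variables do not carry over. Pictures are saved under pics/ and viewed, at most 10 in all, crops included, and the job is handed in when it is done.

Besides the shell and the picture viewer there is one more tool, called after "Call:" as a command line: name --argument value ..., lists and objects as JSON in quotes. step_arm: Moves the arm, as the interface text tells. Its arguments: {"type":"object","properties":{"commands":{"type":"array"},"squeeze":{"type":"number"}},"required":["commands"]}

```bash
mkdir -p pics; cat > h.py <<'E'
import numpy as np, cv2
from station import monitor, eyes
def shot(n,f):
    c=eyes.camera_info(n); im=eyes.get_image(n); cv2.imwrite('pics/'+f,im[:,:,::-1]); return im,c
def ray(c,u,v,fish=False):
    K=np.array(c['camera_matrix']);E=np.array(c['extrinsics'])
    a=(u-K[0,2])/K[0,0];b=(v-K[1,2])/K[1,1]
    if fish:
        r=np.hypot(a,b); s=np.sin(r)/max(r,1e-9); d=np.array([a*s,b*s,np.cos(r)])
    else: d=np.array([a,b,1.])
    return E[:3,3],E[:3,:3]@d
def onz(c,u,v,z,fish=False):
    o,d=ray(c,u,v,fish); return (o+d*(z-o[2])/d[2])
def proj(c,p,fish=False):
    K=np.array(c['camera_matrix']);E=np.array(c['extrinsics'])
    q=E[:3,:3].T@(np.array(p)-E[:3,3])
    if fish:
        t=np.arctan2(np.hypot(q[0],q[1]),q[2]);n=np.hypot(q[0],q[1])+1e-12;a,b=q[0]/n*t,q[1]/n*t
    else: a,b=q[:2]/q[2]
    return K[0,0]*a+K[0,2],K[1,1]*b+K[1,2]
E
python3 - <<'E'
from h import *
import pickle
D={}
for n in('scene','top'):
    im,c=shot(n,n+'0.png'); D[n]=c; print(n,np.round(c['camera_matrix'],1).tolist(),np.round(c['extrinsics'],3).tolist())
    cv2.imwrite(f'pics/{n}0b.png',cv2.resize(im[:,:,::-1],(800,600),interpolation=cv2.INTER_CUBIC))
pickle.dump(D,open('cams.pkl','wb'))
o=monitor.get_obs();print(o)
E
```

```text
scene [[357.5, 0.0, 250.6], [0.0, 357.5, 191.8], [0.0, 0.0, 1.0]] [[0.653, -0.319, 0.687, -0.109], [-0.757, -0.304, 0.579, -0.444], [0.024, -0.898, -0.44, 0.441], [0.0, 0.0, 0.0, 1.0]]
top [[498.5, 0.0, 259.6], [0.0, 498.5, 191.1], [0.0, 0.0, 1.0]] [[0.005, -0.973, 0.229, 0.177], [-1.0, -0.004, 0.005, 0.029], [-0.004, -0.229, -0.973, 1.442], [0.0, 0.0, 0.0, 1.0]]
{'t': 0.1, 'q': array([-1.46701274e+00,  5.33079571e-02,  1.61415345e+00,  8.05909764e-06,
        1.47602228e+00, -1.18996626e-01]), 'dq': array([ 0.00014636, -0.00199013, -0.00197475, -0.00035472,  0.00125961,
       -0.00094781]), 'effort': array([ 1.14647355e-03, -3.94905102e+01, -3.71360850e+01, -1.37909123e-05,
        3.98686665e-03, -8.08191658e-06]), 'tool_pos': array([ 0.13806672, -0.60931054,  0.40357699]), 'tool_rot': array([-3.12024368e+00, -3.49007721e-01, -3.51741227e-05]), 'contact_force': array([ 0.34746478, -0.00550353,  0.06274902]), 'wrist_torque': array([-0.031763  , -0.05393484, -0.03052405]), 'grip_force': 0.0, 'opening': 0.08554965770983095}
```

View pics/top0b.png

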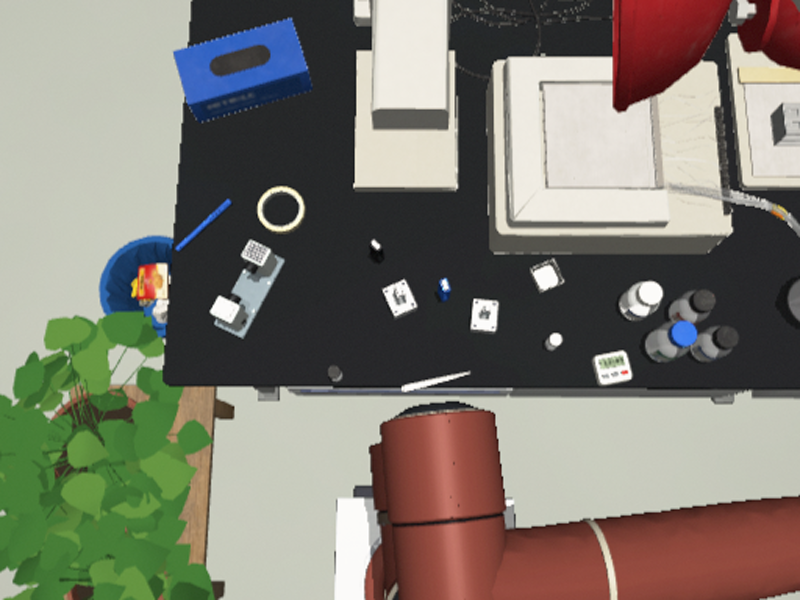

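View pics/scene0b.png

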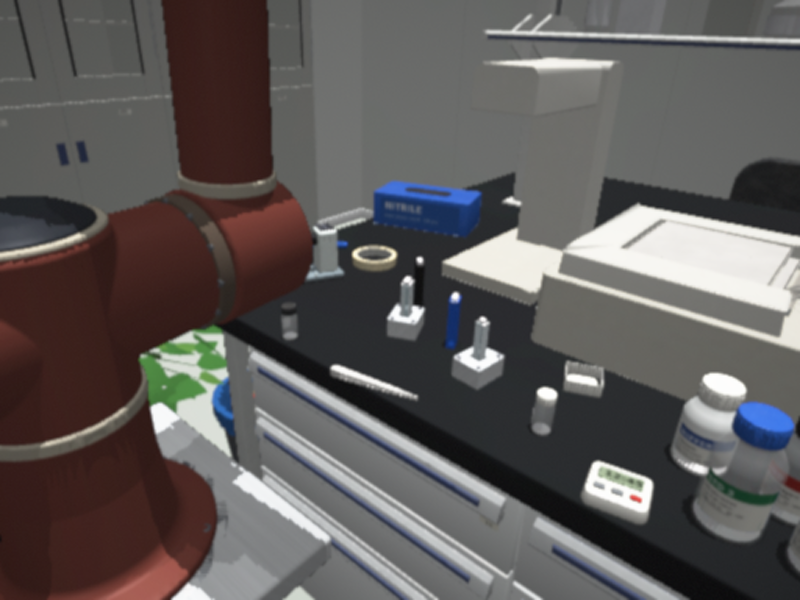

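The top view shows two holder blocks, at about (400,297) and (484,315) in the 800 px picture, with the photometer at about (248,292). I'll enlarge these areas to tell the two cuvettes apart.

```bash
python3 - <<'E'
from h import *
import pickle
D=pickle.load(open('cams.pkl','rb'))
t=cv2.imread('pics/top0.png');s=cv2.imread('pics/scene0.png')
a=cv2.resize(t[170:220,235:330],(760,400),interpolation=cv2.INTER_CUBIC)   #x8
b=cv2.resize(t[150:220,130:187],None,fx=8,fy=8,interpolation=cv2.INTER_CUBIC)[:, :456]
cv2.imwrite('pics/c1.png',a)
cc=s[170:250,240:330]; cc=cv2.resize(cc,None,fx=6,fy=6,interpolation=cv2.INTER_CUBIC)
W=np.zeros((560,800,3),np.uint8); b6=cv2.resize(b,(342,420)); W[:420,:342]=b6[:,:]; W[:480,345:800]=cc[:, :455]
cv2.imwrite('pics/c2.png',W)
c=D['top']
g=cv2.cvtColor(t,cv2.COLOR_BGR2HSV)
m=((g[:,:,2]>120)&(g[:,:,1]<60)).astype(np.uint8)
for (x0,y0,x1,y1) in((240,175,272,206),(295,185,325,216)):
    k=np.zeros_like(m);k[y0:y1,x0:x1]=m[y0:y1,x0:x1]
    cs,_=cv2.findContours(k,0,2);q=max(cs,key=cv2.contourArea);r=cv2.minAreaRect(q)
    P=np.array([onz(c,*p,.03) for p in cv2.boxPoints(r)])
    print(r,'centre',onz(c,*r[0],.03).round(4),'corners',P[:,:2].round(3).tolist(),[np.linalg.norm(P[i]-P[i-1]).round(3) for i in range(4)])
E
```

```text
((255.4000244140625, 190.3000030517578), (19.677398681640625, 16.54690170288086), 63.43495178222656) centre [0.5113 0.0489 0.03  ] corners [[0.526, 0.083], [0.549, 0.04], [0.496, 0.015], [0.474, 0.057]] [np.float64(0.059), np.float64(0.049), np.float64(0.059), np.float64(0.048)]
((309.71722412109375, 201.11065673828125), (16.477502822875977, 19.827327728271484), 5.194429397583008) centre [ 0.4797 -0.1086  0.03  ] corners [[0.453, -0.082], [0.511, -0.088], [0.507, -0.135], [0.448, -0.129]] [np.float64(0.047), np.float64(0.059), np.float64(0.048), np.float64(0.059)]
```

View pics/c1.png

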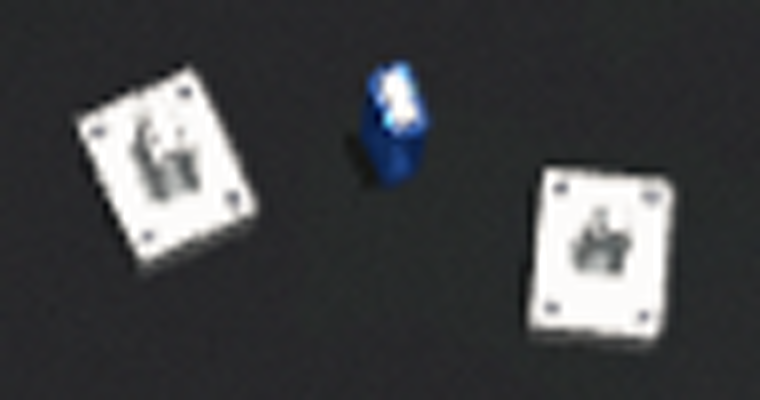

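View pics/c2.png

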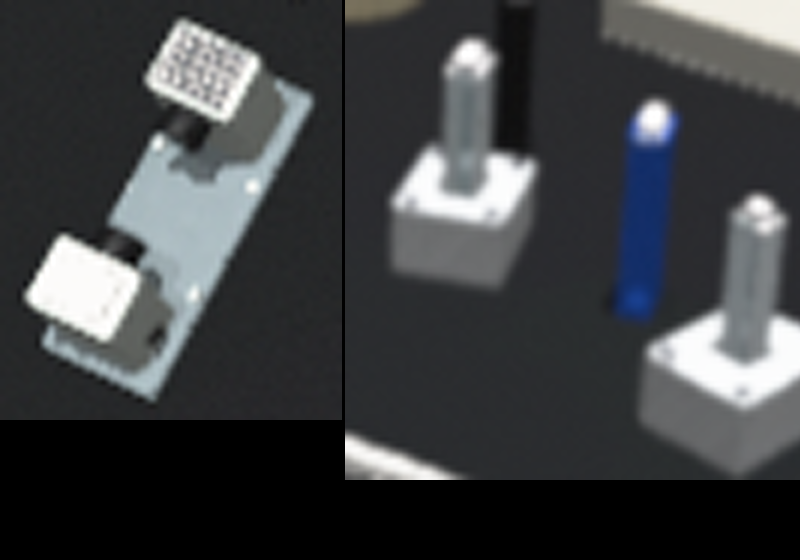

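The left block, at (0.511, 0.049), holds the oblong cuvette: its slot is visibly longer. Next I'll measure the photometer.

```bash
python3 - <<'E'
from h import *
import pickle
D=pickle.load(open('cams.pkl','rb'));c=D['top']
t=cv2.imread('pics/top0.png');g=cv2.cvtColor(t,cv2.COLOR_BGR2HSV)
m=((g[:,:,2]>190)&(g[:,:,1]<40)).astype(np.uint8)
m=cv2.morphologyEx(m,cv2.MORPH_CLOSE,np.ones((3,3)))
C=[]
for (x0,y0,x1,y1) in((152,151,176,173),(132,187,156,209)):
    k=np.zeros_like(m);k[y0:y1,x0:x1]=m[y0:y1,x0:x1]
    cs,_=cv2.findContours(k,0,2);q=max(cs,key=cv2.contourArea);r=cv2.minAreaRect(q)
    P=np.array([onz(c,*p,.095) for p in cv2.boxPoints(r)]);C.append(P.mean(0))
    print(r,P.mean(0).round(4),[np.linalg.norm(P[i]-P[i-1]).round(3) for i in range(4)])
d=C[0]-C[1];print('mid',(C[0]+C[1])/2,'dist',np.hypot(*d[:2]),'ang',np.degrees(np.arctan2(d[1],d[0])))
for p in((182.2,166.3),(155.8,216.7)): print(onz(c,*p,.012))
for n,p,z in(('vial',(555/1.5625,340/1.5625),.056),('fv',(335/1.5625,372/1.5625),.056),('black',(376/1.5625,243/1.5625),.085)):print(n,onz(c,*p,z))
E
```

```text
((163.30001831054688, 161.4000244140625), (15.205260276794434, 12.074767112731934), 26.56505012512207) [0.5787 0.3081 0.095 ] [np.float64(0.044), np.float64(0.035), np.float64(0.044), np.float64(0.035)]
((143.4000244140625, 197.7000274658203), (15.652474403381348, 12.521980285644531), 26.56505012512207) [0.4737 0.3581 0.095 ] [np.float64(0.044), np.float64(0.035), np.float64(0.045), np.float64(0.035)]
mid [0.52619318 0.3330858  0.095     ] dist 0.11625560632642488 ang -25.494474807824027
[0.58833444 0.26805953 0.012     ]
[0.43541091 0.33889939 0.012     ]
vial [ 0.4270627  -0.23328107  0.056     ]
fv [0.36743651 0.16223132 0.056     ]
black [0.59975771 0.09078162 0.085     ]
```

Call:
step_arm --commands '[[60, [60, -42, 0], 0], [60, [120, -85, 0], 0], [60, [180, -130, 0], 0], [60, [240, -175, 0], 0], [60, [300, -220, 0], 0], [60, [300, -260, 0], 0], [60, [300, -310, 0], 0], [60, [300, -360, 0], 0], [60, [300, -410, 0], 0], [60, [300, -460, 0], 0], [60, [300, -460, 0], 0]]'

```text
t: 1.48
tool_pos: [0.3284, -0.0925, 0.4044]
tool_rot: [3.121, 0.356, 0.002]
contact_force: [0.5, -1.0, -0.1]
opening: 0.0512
grip_force: 0.0
```

Call:
step_arm --commands '[[60, [50, -25, 15], -3], [60, [100, -50, 30], -6], [60, [150, -75, 50], -9], [60, [210, -98, 60], -12], [60, [210, -98, 60], -12], [60, [210, -98, 60], -12], [60, [210, -98, 60], -12]]'

```text
t: 2.35
tool_pos: [0.5118, 0.0463, 0.3454]
tool_rot: [3.068, 0.671, 0.002]
contact_force: [0.7, -0.9, -0.6]
opening: 0.0511
grip_force: 0.0
```

```bash
python3 - <<'E'
from h import *
o=monitor.get_obs();print(o['tool_pos'],o['tool_rot'],o['q'])
im,c=shot('wrist','w1.png');import pickle;pickle.dump(c,open('w1.pkl','wb'))
print(np.round(c['camera_matrix'],1).tolist(),np.round(c['extrinsics'],3).tolist())
for p in((.511,.049,.03),(.511,.049,.09)):print(proj(c,p,True))
E
```

```text
[0.51179946 0.0463376  0.34543628] [3.06844811e+00 6.71014408e-01 1.99432942e-03] [-5.45458107e-02 -1.73098755e-01  1.92930003e+00 -2.74727598e-04
  1.38399916e+00  1.08571572e+00]
[[297.3, 0.0, 255.7], [0.0, 297.3, 195.7], [0.0, 0.0, 1.0]] [[0.419, -0.868, -0.266, 0.58], [-0.908, -0.4, -0.124, 0.078], [0.001, 0.293, -0.956, 0.314], [0.0, 0.0, 0.0, 1.0]]
(np.float64(253.03034410853638), np.float64(183.87745197996375))
(np.float64(252.47119674048042), np.float64(203.18254671754133))
```

View pics/w1.png

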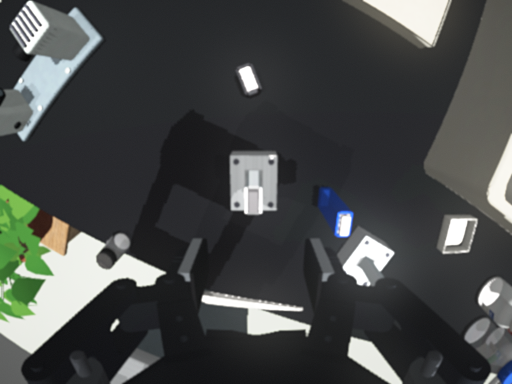

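The wrist view shows the oblong cuvette in its block at (254,183). Its stopper is near (254,205) and looks elongated up the image, perpendicular to the closing line. The photometer is at the upper left. I'll enlarge this part to measure it.

```bash
python3 - <<'E'
from h import *
import pickle
c=pickle.load(open('w1.pkl','rb'));t=cv2.imread('pics/w1.png')
a=cv2.resize(t[145:220,222:287],None,fx=8,fy=8,interpolation=cv2.INTER_CUBIC);cv2.imwrite('pics/c3.png',a)
g=cv2.cvtColor(t,cv2.COLOR_BGR2HSV)
m=((g[:,:,2]>235)&(g[:,:,1]<40)).astype(np.uint8)
n,l,s,ce=cv2.connectedComponentsWithStats(m[145:220,222:287]);print([(x+np.array([222,145,0,0,0])).tolist() for x in s[1:] if x[4]>8])
m=((g[:,:,2]>90)).astype(np.uint8);k=np.zeros_like(m);k[140:225,215:295]=m[140:225,215:295]
cs,_=cv2.findContours(k,0,2);q=max(cs,key=cv2.contourArea);r=cv2.minAreaRect(q);print(r)
P=np.array([onz(c,*p,.03,True) for p in cv2.boxPoints(r)]);print(P.round(4).tolist(),P.mean(0))
E
```

```text
[[270, 155, 5, 4, 13], [250, 186, 8, 2, 16], [244, 187, 4, 27, 101], [259, 187, 4, 26, 89]]
((253.5, 183.0), (62.0, 47.0), 90.0)
[[0.5307, 0.0824, 0.03], [0.5496, 0.0413, 0.03], [0.4924, 0.0136, 0.03], [0.4723, 0.0572, 0.03]] [0.5112344  0.04861902 0.03      ]
```

View pics/c3.png

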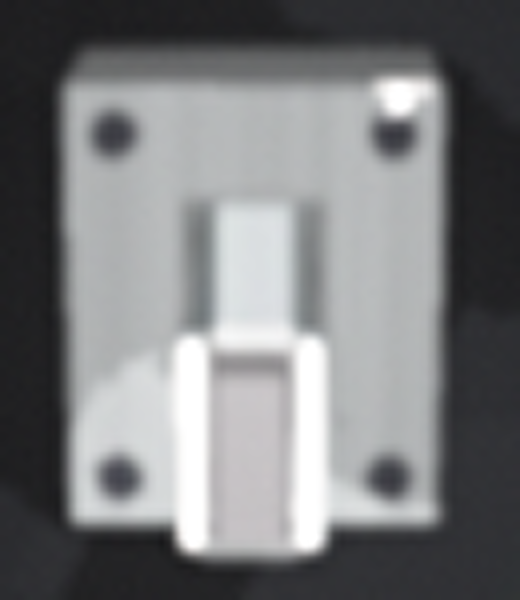

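```bash
python3 - <<'E'
from h import *
import pickle
from scipy.spatial.transform import Rotation as R
c=pickle.load(open('w1.pkl','rb'))
C=[onz(c,222+x/8-.5,145+y/8-.5,.085,True) for x,y in((175,335),(328,335),(328,555),(175,555))]
p=np.mean(C,0);print(np.round(C,4).tolist(),p)
for i in range(4):print(np.linalg.norm(C[i]-C[i-1]))
e=C[0]-C[3]+C[1]-C[2];print(np.degrees(np.arctan2(e[1],e[0])))
o=monitor.get_obs();T=R.from_rotvec(o['tool_rot'])
print(T.inv().apply(p-o['tool_pos'])*1e3)
E
```

```text
[[0.5193, 0.0608, 0.085], [0.5256, 0.047, 0.085], [0.5045, 0.037, 0.085], [0.4979, 0.0513, 0.085]] [0.51182503 0.04901684 0.085     ]
0.02338026466125902
0.015241531745441
0.023371611639817883
0.01569713717705371
24.585786260103163
[  0.81172051  -2.60686607 260.66558653]
```

The cuvette top measures 23.4 x 15.4 mm at (0.512, 0.049), yaw 24.6°, which matches the stated size. The tool is already aligned, so I'll descend, close and lift.

Call:
step_arm --commands '[[60, [1, -2.5, 30], 0], [60, [1, -2.5, 60], 0], [60, [1, -2.5, 90], 0], [60, [1, -2.5, 110], 0], [60, [1, -2.5, 121], 0], [60, [1, -2.5, 121], 0], [60, [1, -2.5, 121], 0], [60, [1, -2.5, 121], 0]]'

```text
t: 3.4
tool_pos: [0.5125, 0.05, 0.2249]
tool_rot: [3.068, 0.674, 0.003]
contact_force: [0.6, -0.4, 0.8]
opening: 0.0512
grip_force: 0.0
```

Call:
step_arm --commands '[[40, [0, 0, 0], 0], [25, [0, 0, 0], 0], [15, [0, 0, 0], 0], [5, [0, 0, 0], 0], [5, [0, 0, 0], 0], [5, [0, 0, 0], 0], [5, [0, 0, 0], 0], [5, [0, 0, 0], 0]]' --squeeze 35

```text
t: 4.4
tool_pos: [0.5121, 0.05, 0.2238]
tool_rot: [3.068, 0.674, 0.0]
contact_force: [0.7, -0.7, 1.4]
opening: 0.0136
grip_force: 34.0
```

Call:
step_arm --commands '[[5, [0, 0, -8], 0], [5, [0, 0, -18], 0], [5, [0, 0, -30], 0], [5, [0, 0, -45], 0], [5, [0, 0, -65], 0], [5, [0, 0, -85], 0], [5, [0, 0, -105], 0], [5, [0, 0, -125], 0], [5, [0, 0, -140], 0], [5, [0, 0, -150], 0], [5, [0, 0, -150], 0], [5, [0, 0, -150], 0]]'

```text
t: 5.9
tool_pos: [0.5118, 0.0501, 0.3728]
tool_rot: [-3.068, -0.674, 0.002]
contact_force: [-0.6, -0.0, 0.1]
opening: 0.0135
grip_force: 34.5
```

```bash
python3 - <<'E'
from h import *
from scipy.spatial.transform import Rotation as R
o=monitor.get_obs();T=R.from_rotvec(o['tool_rot'])
print(o['tool_pos'],o['grip_force'],o['opening'],T.inv().apply(np.array([.526,.333,o['tool_pos'][2]])-o['tool_pos'])*1e3)
im,c=shot('scene','s2.png');K=[proj(c,p) for p in((.512,.05,.15),(.512,.05,.03))];print(K)
im2,c2=shot('wrist','w2.png')
W=np.hstack([cv2.resize(im[100:260,180:340],(400,400)),im2[0:384,60:460]]  if 0 else [cv2.resize(im[100:260,180:340],(384,384)),im2[:,50:450]])
cv2.imwrite('pics/c4.png',W[:,:,::-1])
E
```

```text
[0.51184876 0.05006966 0.37280231] 34.47502076625824 0.013506014061966757 [ 1.31371605e+02 -2.50980745e+02  1.67441768e-03]
[(np.float64(261.2028808417372), np.float64(154.8305429711733)), (np.float64(259.4033821540842), np.float64(200.13739501794495))]
```

View pics/c4.png

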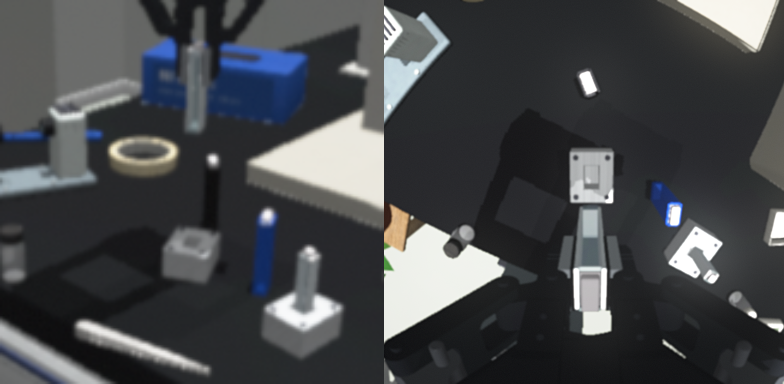

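The cuvette is out of the holder and held upright by its frosted faces. Next I'll move partway to the photometer, turning the tool 50° on the way, and take a close look.

Call:
step_arm --commands '[[5, [5, -15, 0], 6], [5, [12, -35, 0], 14], [5, [20, -55, 0], 22], [5, [28, -80, 0], 30], [5, [36, -100, 0], 38], [5, [42, -118, 0], 45], [5, [47, -132, 0], 50], [5, [47, -132, 0], 50], [5, [47, -132, 0], 50], [5, [47, -132, 0], 50]]'

```text
t: 7.25
tool_pos: [0.4995, 0.1891, 0.3736]
tool_rot: [3.065, -0.686, -0.0]
contact_force: [-0.5, -0.2, -0.5]
opening: 0.0136
grip_force: 34.5
```

```bash
python3 - <<'E'
from h import *
import pickle
o=monitor.get_obs();print(o['tool_pos'],o['tool_rot'],o['q'],o['grip_force'])
im,c=shot('wrist','w3.png');pickle.dump(c,open('w3.pkl','wb'))
cv2.imwrite('pics/w3b.png',cv2.resize(im[:,:,::-1],(800,600),interpolation=cv2.INTER_CUBIC))
print(proj(c,(.526,.333,.012),True))
E
```

```text
[0.49953025 0.18905667 0.37355678] [ 3.06546104e+00 -6.86361204e-01 -2.81516651e-04] [ 2.22461569e-01 -1.44716318e-01  1.85621539e+00 -1.34686230e-04
  1.43035516e+00  2.23381395e+00] 34.494704604148865
(np.float64(140.9010175358631), np.float64(203.8435884468638))
```

View pics/w3b.png

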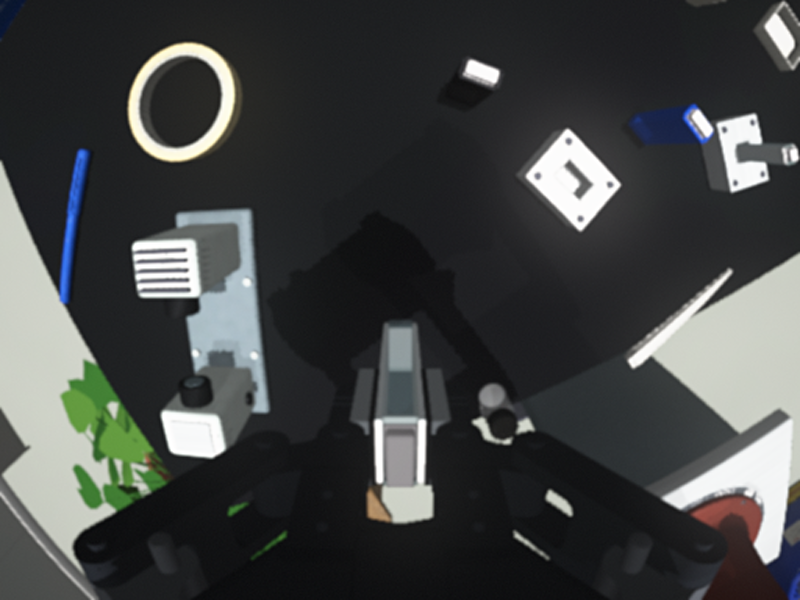

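The view shows the photometer on the left in the 800 px picture. The base plate's right edge runs (250,209) to (268,412), the finned housing's top is around (167,268), and the other housing's top is around (192,432).

```bash
python3 - <<'E'
from h import *
import pickle
from scipy.spatial.transform import Rotation as R
c=pickle.load(open('w3.pkl','rb'))
f=lambda p,z:onz(c,p[0]*.64-.18,p[1]*.64-.18,z,True)
a,b,e=f((250,209),.012),f((268,412),.012),f((177,213),.012)
d=(a-b)[:2];L=np.hypot(*d);d/=L;n=np.array([-d[1],d[0]])
if n@(e-a)[:2]<0:n=-n
print('edge',a,b,L,'ang',np.degrees(np.arctan2(d[1],d[0])),'width',np.linalg.norm(e-a),'centre',(a+b)[:2]/2+n*.032)
A=[f(p,.097) for p in((133,243),(196,239),(201,296),(138,297))]
B=[f(p,.094) for p in((163,411),(223,404),(212,457),(168,455))]
for Q in(A,B):print(np.round(Q,4)[:,:2].tolist(),np.mean(Q,0)[:2],[np.linalg.norm(Q[i]-Q[i-1]).round(4) for i in range(4)])
q=(np.mean(A,0)+np.mean(B,0))[:2]/2;v=np.mean(A,0)-np.mean(B,0);print('mid',q,np.degrees(np.arctan2(v[1],v[0])),np.hypot(v[0],v[1]))
o=monitor.get_obs();T=R.from_rotvec(o['tool_rot'])
for q in((a+b)[:2]/2+n*.032,q):print(T.inv().apply(np.r_[q,o['tool_pos'][2]]-o['tool_pos'])*1e3)
x=T.apply([1,0,0]);print('toolx',np.degrees(np.arctan2(x[1],x[0])))
E
```

```text
edge [0.58918814 0.26810657 0.012     ] [0.43822999 0.3400489  0.012     ] 0.16722458960055792 ang -25.48113193802649 width 0.06089257395995958 centre [0.52747591 0.332965  ]
[[0.6024, 0.3168], [0.5841, 0.277], [0.5539, 0.2917], [0.5726, 0.3323]] [0.57824954 0.30444299] [np.float64(0.0336), np.float64(0.0438), np.float64(0.0336), np.float64(0.0447)]
[[0.4991, 0.3663], [0.487, 0.3201], [0.4547, 0.3533], [0.4679, 0.3868]] [0.47717805 0.35661052] [np.float64(0.0374), np.float64(0.0477), np.float64(0.0463), np.float64(0.036)]
mid [0.5277138  0.33052675] -27.30028716188723 0.11374047526292526
[-3.61072663e+01 -1.42049112e+02 -2.31631653e-02]
[-3.48520231e+01 -1.39945309e+02 -2.28300533e-02]
toolx -25.250105238042153
```

All the estimates agree: beam centre (0.527, 0.333), angle about -25.4°. I'll move above it.

Call:
step_arm --commands '[[5, [-6, -20, 0], 0], [5, [-14, -45, 0], 0], [5, [-22, -75, 0], 0], [5, [-29, -105, 0], 0], [5, [-34, -130, 0], 0], [5, [-36, -141.5, 0], 0], [5, [-36, -141.5, 0], 0], [5, [-36, -141.5, 0], 0], [5, [-36, -141.5, 0], 0]]'

```text
t: 8.43
tool_pos: [0.5272, 0.3323, 0.3738]
tool_rot: [3.065, -0.688, 0.0]
contact_force: [-0.1, -0.6, -1.0]
opening: 0.0133
grip_force: 34.5
```

```bash
python3 - <<'E'
from h import *
o=monitor.get_obs();print(o['tool_pos'],o['tool_rot'],o['q'],o['grip_force'],o['opening'])
im,c=shot('wrist','w4.png');im2,c2=shot('scene','s4.png');im3,c3=shot('top','t4.png')
print(proj(c2,(.527,.3325,.1)),proj(c3,(.527,.3325,.1)))
u,v=map(int,proj(c2,(.527,.3325,.1)));s=cv2.resize(im2[max(v-60,0):v+60,u-50:u+50],(400,480))
W=np.zeros((480,800,3),np.uint8);W[:,:400]=s;W[:384,400:]=im2[:0].sum() if 0 else im[:,56:456]
cv2.imwrite('pics/c5.png',W[:,:,::-1])
E
```

```text
[0.52717131 0.33227552 0.37379333] [ 3.06531983e+00 -6.87552350e-01  6.31084219e-05] [ 4.43064278e-01  6.86794416e-02  1.64826991e+00 -1.12520614e-04
  1.42467936e+00  2.45517383e+00] 34.50417637825012 0.01334801936650959
(np.float64(188.39814107212518), np.float64(146.02114515171394)) (np.float64(153.2759043935099), np.float64(178.64268362770136))
```

View pics/c5.png

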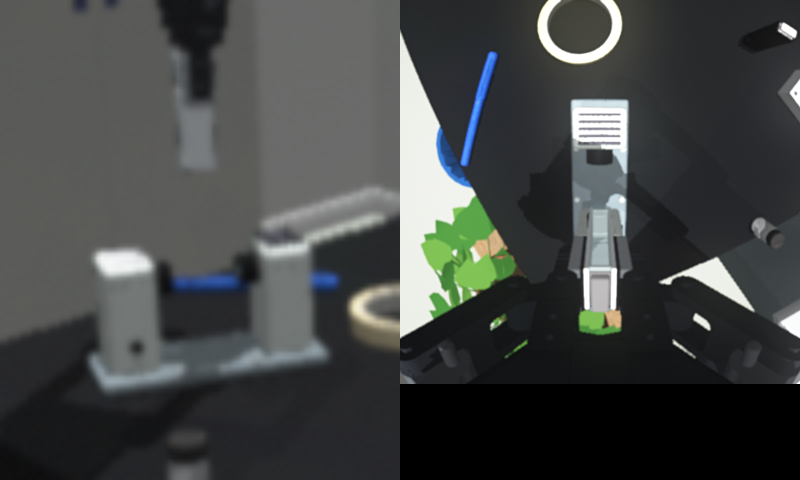

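The cuvette is in line with the barrels in both views: wrist column about 600, and mid-gap in the scene view. I'll descend slowly.

Call:
step_arm --commands '[[5, [0, 0, 8], 0], [5, [0, 0, 18], 0], [5, [0, 0, 30], 0], [5, [0, 0, 42], 0], [5, [0, 0, 54], 0], [5, [0, 0, 66], 0], [5, [0, 0, 78], 0], [5, [0, 0, 88], 0], [5, [0, 0, 96], 0], [5, [0, 0, 100], 0], [5, [0, 0, 100], 0], [5, [0, 0, 100], 0]]'

```text
t: 10.07
tool_pos: [0.5274, 0.333, 0.2743]
tool_rot: [-3.065, 0.686, -0.001]
contact_force: [1.3, 0.9, -0.4]
opening: 0.0133
grip_force: 34.5
```

```bash
python3 - <<'E'
from h import *
o=monitor.get_obs();print(o['tool_pos'],o['tool_rot'],o['contact_force'],o['grip_force'],o['opening'])
im,c=shot('wrist','w5.png');im2,c2=shot('scene','s5.png')
u,v=188,146;s=cv2.resize(im2[v-40:v+50,u-40:u+40],(400,450),interpolation=cv2.INTER_CUBIC)
W=np.zeros((450,800,3),np.uint8);W[:,:400]=s;W[:384,400:]=im[:,56:456]
cv2.imwrite('pics/c6.png',W[:,:,::-1])
for z in(.052,.075,.132):print(z,(np.array(proj(c2,(.527,.3325,z)))-[u-40,v-40])*5)
E
```

```text
[0.52739551 0.33301983 0.2742868 ] [-3.06510634e+00  6.86197121e-01 -1.14632977e-03] [ 1.34380996  0.86205368 -0.40189061] 34.50275480747223 0.013347344557434419
0.052 [206.2175174  277.53291587]
0.075 [204.21343209 240.82186912]
0.132 [199.07584663 146.7110352 ]
```

View pics/c6.png

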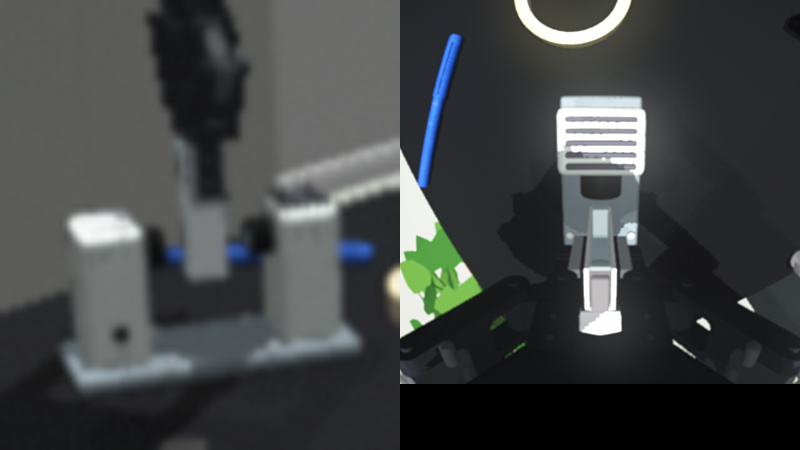

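The foot appears at (206,277), exactly where a foot 52 mm above the worktop should project. It is centred between the barrel ends at about 165 and 243, with no contact force to speak of. I'll hand the job in.

```bash
python3 -c "
from station import finish_job
print(finish_job())"
```

```text
the job is handed in; nothing more can be done
None
```

I handed the job in with the oblong cuvette held still and upright midway between the lens barrels, windows facing them and centred on the beam to within about 2 mm as measured, with no sign of touching the photometer; the judge returned no verdict.

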